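# Top up the foot-bath portion on the bathroom scale

### The job

The jar in the pan of the bathroom scale already holds some bath salt. Top up the portion: push the row of bath tablets along its lane from behind, past the spring catch into the pan one at a time, until the dial pointer stays in the green field by itself, neither short of it nor beyond it in the red. Slide the brittle tablets gently and never lift them, do not press on the pan, leave the jar in it and the other tablets in the lane, and do not disturb the things on the shelf.

Things in the scene. Friction and masses are not known exactly. Their poses are not given: they have to be found in the camera images.
- station: White triangular acrylic shelf, 12 mm thick, fixed, carrying the tablet lane, scale and dial. Origin on the counter straight below the lane's mouth; z up, y along the lane in the pushing direction (into the pan), x to the right of that, seen from above.
- mouth (a point): Middle of the lane floor's end edge (the mouth), 55 mm above the counter; axes as the station's. The lane floor runs from y = -278 mm to 0 here, 39 mm wide between blue side walls 7 mm high, open above and at its back end. Pushing the row along it takes 1 to 3 N, up to about 5 N to start it or when a tablet tips off the edge.
- catch (a point): Spring catch: an orange sprung roller of 4 mm radius each side, centred 2 mm before the mouth, narrowing it to 30 mm. A tablet meets it with its centre about 14 mm before the mouth, resists (4 to 10 N in all), and snaps past at y = -2 mm. It is then shoved wholly off the lane (centre 22 mm past the mouth) by the next tablet, which in turn meets the catch. This point: lane middle between the rollers, 12 mm above the lane floor.
- pan: Steel scale pan adjoining the mouth, y = 3 to 208 mm, x = -90 to 26 mm in the station's frame, rims 13 mm high. Origin on its floor at x = y = 0: 2 mm below the lane floor when empty; it sinks 0.8 mm per 30 g. Tablets slide along its straight channel (x = -22 to 25 mm) behind one another; the jar stands beside that. The reading may be off while a hand presses on the row and settles within 1 s of backing off.
- dial (a point): Centre of the level, upward-facing dial beside the pan, radius 50 mm, 50 mm above the counter.
- pointer (a joint): Black dial pointer, rad, turning clockwise seen from above as load grows: 0 with an empty pan, 0.4 per 30 g. Green field 2.0 to 2.5, then red to 3.0. Each tablet adds 0.36 to 0.46; the jar's unknown weight starts it between about 0.2 and 1.55, so two to five tablets are needed.
- tablet1_center (a point): Centre of bath tablet 1 (1 is the first in line at the mouth, 6 the last), a hard, smooth orange disc 36 mm across, 18 mm thick, about 30 g (27 to 34.5 g), lying flat in the lane; the row starts with gaps of about 1 to 5 mm. It breaks if pressed with more than 20 N.
- tablet2_center (a point): Centre of bath tablet 2 (1 is the first in line at the mouth, 6 the last), a hard, smooth yellow disc 36 mm across, 18 mm thick, about 30 g (27 to 34.5 g), lying flat in the lane; the row starts with gaps of about 1 to 5 mm. It breaks if pressed with more than 20 N.
- tablet3_center (a point): Centre of bath tablet 3 (1 is the first in line at the mouth, 6 the last), a hard, smooth orange disc 36 mm across, 18 mm thick, about 30 g (27 to 34.5 g), lying flat in the lane; the row starts with gaps of about 1 to 5 mm. It breaks if pressed with more than 20 N.
- tablet4_center (a point): Centre of bath tablet 4 (1 is the first in line at the mouth, 6 the last), a hard, smooth yellow disc 36 mm across, 18 mm thick, about 30 g (27 to 34.5 g), lying flat in the lane; the row starts with gaps of about 1 to 5 mm. It breaks if pressed with more than 20 N.
- tablet5_center (a point): Centre of bath tablet 5 (1 is the first in line at the mouth, 6 the last), a hard, smooth orange disc 36 mm across, 18 mm thick, about 30 g (27 to 34.5 g), lying flat in the lane; the row starts with gaps of about 1 to 5 mm. It breaks if pressed with more than 20 N.
- tablet6_center (a point): Centre of bath tablet 6 (1 is the first in line at the mouth, 6 the last), a hard, smooth yellow disc 36 mm across, 18 mm thick, about 30 g (27 to 34.5 g), lying flat in the lane; the row starts with gaps of about 1 to 5 mm. It breaks if pressed with more than 20 N.
- jar_center (a point): Centre of the white jar with blue lid that stands in the pan, 48 mm across, 50 mm high, 18 to 114 g; to be left in the pan.
- organiser: Bystander: blue pill organiser with seven lids, 36 x 130 x 23 mm, long along its y; origin in the middle of its underside.
- denture_case: Bystander: pink denture case, 59 x 79 x 33 mm (long along its y); origin in the middle of its underside.
- brush_cup: Bystander: green toothbrush cup, 68 mm across, 85 mm high (brushes to 170 mm), on a turntable tray 12 mm high; origin in the middle of its underside.
- soap_dish: Bystander: white ceramic soap dish with a soap bar, 70 x 95 x 29 mm (long along its y); origin in the middle of its underside.

How it is judged:
By the outcome, as a careful person would: the job done as asked, in the order asked, and still so for the second after the job is handed in, with the robot touching nothing.
It also fails if it takes over 70 s, if anything falls off the work surface, if the arm or the gripper's body presses on something with over 40 N, if the wrist force passes 120 N, or if a joint passes its speed limit or range.

### The arm

A 6-joint arm with a two-finger parallel gripper is mounted at the origin on the work surface. World frame = base frame: x ahead of the robot, y to its left, z up, the work surface at z = 0. Lengths are in m, angles in rad, forces in N, time in s.
With the tool pointing down it reaches from about 0.35 to 0.975 m from the base axis. Payload 4.9 kg.
Tool frame: the origin (TCP) lies on the mounting face of the last link; the fingertips stand 173 mm ahead of it and the grasp point (between the pads) lies 155 mm ahead of it; z points along the fingers, y is the line along which they close (so a half turn about z gives the same grasp; the last joint's range is limited). The gripper opens to 85 mm and grips with 20 to 120 N. Pads are 22 mm wide; open, the fingers measure 114 mm over their backs; the gripper's body (76 mm by 85 mm) begins 54 mm behind the grasp point. The pads swing forward as they close: fully open they stand 13 mm farther back than shut.
Start: joints at [-0.119, 0.053, 1.613, -0, 1.476, -0.119], TCP at [0.625, 0, 0.405] pointing down, gripper open.
Joint ranges: [-3.01, 3.01], [-1.01, 2.22], [0.06, 2.58], [-1.02, 4.17], [0.09, 2.62], [-3.14, 3.14]. Speed limits (rad/s): [2.57, 2.57, 3.14, 3.14, 3.14, 3.14].

### API

Orientations are given as a unit quaternion [w, x, y, z].
In Python, from station import ctrl, vision gives the robot as it stands.
- The arm moves only by the shell command python3 -m creep 'ROWS' [OPENING] [FORCE]. ROWS is JSON, a list that holds one entry, the list of rows, each a list of 4 numbers: the shift along the tool's x, y, z in cm, then the turn about the tool's z in degrees. A call has 1 to 12 rows; each row is the pose to reach, as a shift and turn from the pose commanded when the call began, along the tool's axes at that moment; what a row does not reach only later rows make up. A row lasts 1/10 s, in which the tool goes at most 50 mm and 8.59 degrees, less where a joint would pass 70% of its speed; a pose out of reach is approached as far as the arm can. A call with a gripper value outside its range is refused whole. OPENING is the opening, from 0 (shut) to 1 (fully open), set as the call begins (- or left out, the last holds). The fingers move at their own pace and stop on an object; FORCE is the grip in N (left out, the last holds). Time passes only in rows, so rows that repeat a pose let the fingers close. It gives the time, the measured TCP pose, the force, the opening and the grip force at its end, in the units of the state.
- ctrl.get_obs(): the state, without advancing time (a new reading comes with each control period).
- vision.capture(name): name is "scene" or "side" or "wrist"; returns a dict with "color" (400x640x3 uint8, red, green, blue), "vertical_fov" (degrees; the focal length in pixels is half the picture's height over the tangent of half this angle, whatever the lens; pixels are square), "cx", "cy" (the principal point, pixels), "D" ([k1, k2, p1, p2, k3] as OpenCV has them; the pictures are not rectified), "pose" (4x4, takes a point from camera to world coordinates); the wrist camera has in their place "tool_from_camera" (4x4, takes a point from camera to tool coordinates, whose origin is the TCP and whose axes are the flange's). Camera axes: x right, y down, z forward; pixel columns grow to the right and rows downward; lengths in m; the calibration is good to about 2 mm. A picture is of the moment at which its call begins: read the wrist's pose just before it. There is no depth.
- ctrl.close_job(): hands the job in; it is judged then, once.
The state is a dict: "clock": time; "qpos": joint angles; "joint_velocities": joint speeds; "joint_torque": joint torques, N m; "ee_pos": TCP position; "eef_rot": TCP orientation; "wrist_force": force on the tool from outside, world axes, zero at the start; "torque": the same for the moment, N m; "width": finger opening in m; "grasp_force": force on a finger pad.
Only numpy, scipy, OpenCV 4.12 (cv2) and the standard library are available. Lean on these libraries where they do the work, as an engineer would, in place of code of your own. Each camera call takes 0.05 s, during which the arm holds its last target. There are 200 camera calls.

## Working session

There is one attempt and no reset: what is moved stays moved. The work goes in short steps, Python scripts to look and compute and a shell command to move; the robot and the scene stay as the last step left them, time stands still between calls to the robot, and variables do not carry over. Pictures are saved under pics/ and viewed, at most 10 in all, crops included, and the job is handed in when it is done.

```bash
mkdir -p pics; ls; cat > h.py <<'E'
import numpy as np, cv2
from station import ctrl, vision
from scipy.spatial.transform import Rotation as R
def T():
    o=ctrl.get_obs(); M=np.eye(4); q=o['eef_rot']; M[:3,:3]=R.from_quat([q[1],q[2],q[3],q[0]]).as_matrix(); M[:3,3]=o['ee_pos']; return M
def cap(n):
    M=T(); c=vision.capture(n); c['P']=np.array(c['pose']) if 'pose' in c else M@np.array(c['tool_from_camera'])
    f=200/np.tan(np.radians(c['vertical_fov'])/2); c['K']=np.array([[f,0,c['cx']],[0,f,c['cy']],[0,0,1]]); c['D']=np.array(c['D'],float); return c
def save(c,fn): cv2.imwrite(fn,c['color'][:,:,::-1])
def ray(c,uv,z):
    p=cv2.undistortPoints(np.array(uv,float).reshape(-1,1,2),c['K'],c['D']).reshape(-1,2)
    d=np.c_[p,np.ones(len(p))]@c['P'][:3,:3].T; o=c['P'][:3,3]; return o+d*((z-o[2])/d[:,2])[:,None]
def proj(c,X):
    Q=np.linalg.inv(c['P']); X=np.atleast_2d(X)@Q[:3,:3].T+Q[:3,3]
    return cv2.projectPoints(X,np.zeros(3),np.zeros(3),c['K'],c['D'])[0].reshape(-1,2)
E
python3 - <<'E'
from h import *
for n in ['scene','side','wrist']:
    c=cap(n); save(c,f'pics/{n}0.png'); print(n,c['P'].round(3).tolist())
print(ctrl.get_obs())
E
```

```text
pics
scene [[0.791, 0.527, -0.312, 0.88], [0.612, -0.681, 0.402, -0.302], [-0.001, -0.509, -0.861, 0.768], [0.0, 0.0, 0.0, 1.0]]
side [[0.936, -0.217, 0.278, 0.4], [-0.352, -0.585, 0.731, -0.616], [0.004, -0.782, -0.623, 0.616], [0.0, 0.0, 0.0, 1.0]]
wrist [[1.0, 0.001, -0.002, 0.624], [0.001, -0.952, -0.305, 0.078], [-0.002, 0.305, -0.952, 0.372], [0.0, 0.0, 0.0, 1.0]]
{'clock': 0.15, 'qpos': array([-1.19035400e-01,  5.32466772e-02,  1.61398681e+00, -1.09284522e-05,
        1.47601707e+00, -1.18987413e-01]), 'joint_velocities': array([-0.00039379, -0.00290964, -0.00272273,  0.00055134, -0.00028182,
       -0.00151812]), 'joint_torque': array([ 5.10442842e-04, -3.94241810e+01, -3.70721948e+01, -1.15854355e-04,
        4.61802789e-03,  5.00508997e-05]), 'ee_pos': array([6.24790634e-01, 2.16859417e-06, 4.03714588e-01]), 'eef_rot': array([-6.48244252e-04,  7.07123135e-01,  7.07089941e-01, -5.16692316e-04]), 'wrist_force': array([-0.47844191, -0.24183469,  0.41969783]), 'torque': array([ 0.0458826 ,  0.03273454, -0.00279729]), 'grasp_force': 0.0, 'width': 0.0851701042406322}
```

View pics/scene0.png

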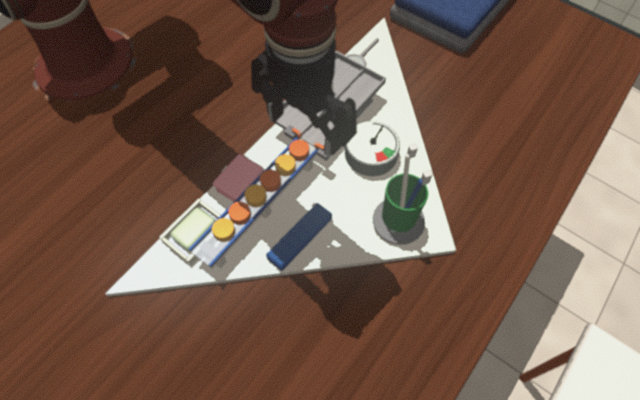

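View pics/wrist0.png

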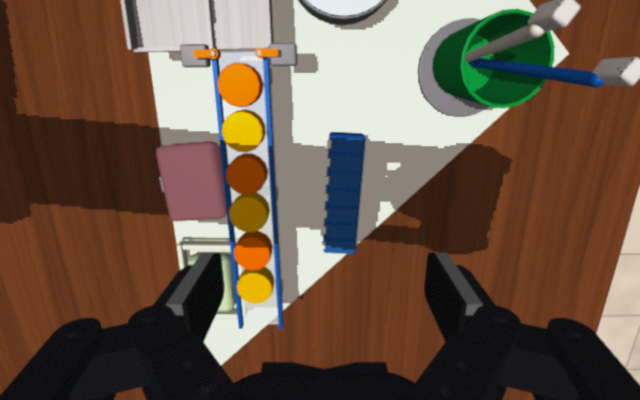

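The wrist view shows the lane, with its mouth rollers at about (206,53) and (268,53) and the tablets from (240,85) down to (254,286). The scene view shows the dial at about (373,148), with the pointer well before the green field.

```bash
cat >> h.py <<'E'
def blobs(c,m,amin=60):
    n,l,s,ce=cv2.connectedComponentsWithStats(m.astype(np.uint8)); return [(ce[i],s[i,4]) for i in range(1,n) if s[i,4]>=amin]
def hsv(c): return cv2.cvtColor(c['color'],cv2.COLOR_RGB2HSV).astype(int)
E
python3 - <<'E'
from h import *
c=cap('wrist'); H=hsv(c); h,s,v=H[...,0],H[...,1],H[...,2]
m=(s>190)&(h>4)&(h<35)&(v>60); m[:,:205]=0; m[:,295:]=0; m[310:]=0
m1=cv2.morphologyEx(m.astype(np.uint8),cv2.MORPH_OPEN,np.ones((7,7)))
P=[]
for ce,a in blobs(c,m1,200): w=ray(c,[ce],.071)[0]; P.append(w); print(ce.round(1),a,w.round(4))
P=np.array(P)
for u,v_ in [(206,53),(268,53)]: print('roller',ray(c,[(u,v_)],.067).round(4))
b=(h>105)&(h<125)&(s>150); b[:, :205]=0;b[:,300:]=0; b[:60]=0
w=[]
for r in range(80,330,40):
    x=np.where(b[r])[0]; print(r,x.min() if len(x) else 0,x.max() if len(x) else 0, ray(c,[(x.min(),r),(x.max(),r)],.062)[:,:2].round(4).tolist() if len(x) else '')
s_=cap('scene')['color'][105:185,330:420]; cv2.imwrite('pics/dial0.png',cv2.resize(s_[:,:,::-1],None,fx=6,fy=6,interpolation=cv2.INTER_CUBIC))
E
```

```text
[239.2  84.4] 1422 [0.5531 0.072  0.071 ]
[242.9 130.3] 1292 [0.5536 0.034  0.071 ]
[250.4 227.3] 4344 [ 0.5543 -0.0568  0.071 ]
roller [[0.5265 0.0969 0.067 ]]
roller [[0.5775 0.0966 0.067 ]]
80 215 268 [[0.5306, 0.0755], [0.5758, 0.0753]]
120 218 270 [[0.5302, 0.0417], [0.576, 0.0417]]
160 222 272 [[0.5306, 0.0057], [0.5762, 0.0057]]
200 226 274 [[0.531, -0.0329], [0.5763, -0.0328]]
240 231 276 [[0.5323, -0.0745], [0.5765, -0.0743]]
280 234 279 [[0.5316, -0.1195], [0.5776, -0.1193]]
320 239 281 [[0.5329, -0.1686], [0.5777, -0.1683]]
```

View pics/dial0.png

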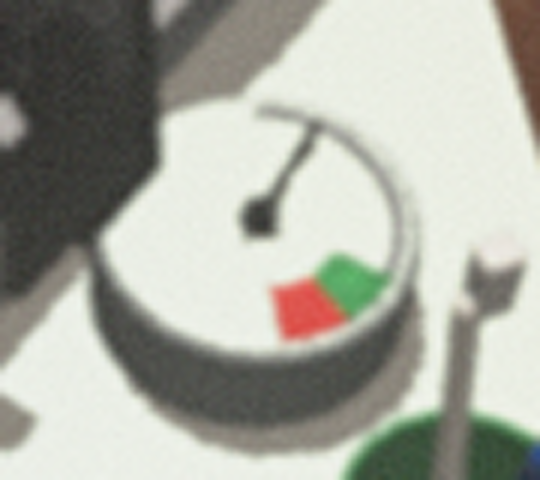

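```bash
cat >> h.py <<'E'
def dialang(c,pts,ctr):
    w=ray(c,np.array([ctr]+pts),.050); d=w[1:]-w[0]; return w[0],np.unwrap(np.arctan2(d[:,1],d[:,0])),np.hypot(d[:,0],d[:,1])
E
python3 - <<'E'
from h import *
c=cap('scene')
f=lambda x,y:(330+x/6-.4,105+y/6-.4)
w,a,r=dialang(c,[f(318,122),f(388,277),f(347,318),f(285,340)],f(258,216))
print(w,a,r,'pointer',2.5-(a[0]-a[2]),2.0-(a[0]-a[1]))
w=cap('wrist'); print(ray(w,[(254.5,286),(253,252)],.071))
E
python3 -m creep '[[[-4,-2,0,-0.5],[-8,-4,0,-0.5],[-12,-6,2,-0.5],[-16,-7,5,-0.5],[-16.6,-7,9,-0.5],[-16.6,-7,10.4,-0.5],[-16.6,-7,10.4,-0.5],[-16.6,-7,10.4,-0.5]]]' 0 20
python3 - <<'E'
from h import *
c=cap('wrist'); save(c,'pics/w1.png'); print(T().round(4).tolist())
E
```

```text
[0.63925119 0.17794769 0.05      ] [ 1.70559281  0.12061587 -0.33681662 -0.7963676 ] [0.04121208 0.04344018 0.04407842 0.04508853] pointer 0.4575905699360674 0.4150230587882662
[[ 0.55456183 -0.12090469  0.071     ]
 [ 0.55548038 -0.08299017  0.071     ]]
clock: 1.15
ee_pos: [0.5557, -0.1653, 0.302]
eef_rot: [0.001, 0.704, 0.711, 0.0]
wrist_force: [-0.2, 0.6, 0.5]
width: -0.0005
grasp_force: 0.0
[[-0.0102, 0.9999, 0.003, 0.556], [0.9999, 0.0102, -0.0012, -0.1654], [-0.0012, 0.003, -1.0, 0.3029], [0.0, 0.0, 0.0, 1.0]]
```

View pics/w1.png

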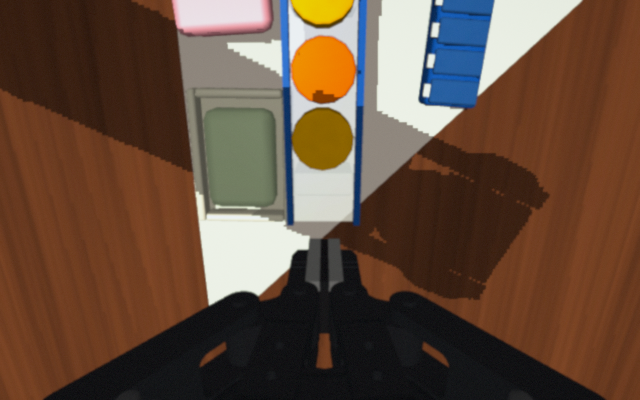

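The pads are in line with the lane (column 324). Tablet 6 is at (323,139) and the lane's back end is at about row 222.

```bash
python3 - <<'E'
from h import *
c=cap('wrist'); print(ray(c,[(323,139),(323,170),(323,109)],.073).round(4).tolist()); print('end',ray(c,[(291,222),(357,222)],.058).round(4).tolist())
M=T()
for x,y in [(.011,0)]: print('tip front px',proj(c,(M@[x,y,.173,1])[:3]))
E
python3 -m creep '[[[0,0,2,0],[0,0,4,0],[0,0,5.5,0],[0,0,6.5,0],[0,0,6.5,0],[0,0,6.5,0]]]' 0 20
```

```text
[[0.5549, -0.1215, 0.073], [0.555, -0.1398, 0.073], [0.5547, -0.1048, 0.073]]
end [[0.5343, -0.1795, 0.058], [0.5779, -0.1791, 0.058]]
tip front px [[326.33987405 235.8852442 ]]
clock: 1.85
ee_pos: [0.5554, -0.166, 0.2364]
eef_rot: [0.0, 0.704, 0.71, 0.0]
wrist_force: [0.2, -0.8, -0.8]
width: 0.0002
grasp_force: 0.0
```

```bash
python3 -m creep '[[[0.5,0,0,0],[1,0,0,0],[1.3,0,0,0],[1.5,0,0,0],[1.7,0,0,0],[1.9,0,0,0],[2.1,0,0,0],[2.3,0,0,0],[2.5,0,0,0],[2.7,0,0,0],[2.9,0,0,0],[3.1,0,0,0]]]' 0 20
python3 -m creep '[[[0.2,0,0,0],[0.4,0,0,0],[0.6,0,0,0],[0.8,0,0,0],[1,0,0,0],[1.2,0,0,0],[1.3,0,0,0],[1.4,0,0,0],[1.5,0,0,0],[1.6,0,0,0],[1.7,0,0,0],[1.8,0,0,0]]]'
python3 - <<'E'
from h import *
save(cap('side'),'pics/s1.png'); save(cap('scene'),'pics/sc1.png'); print(T()[:3,3])
E
```

```text
clock: 3.05
ee_pos: [0.5547, -0.1349, 0.2358]
eef_rot: [0.0, 0.704, 0.71, -0.0]
wrist_force: [-0.0, -1.0, 0.8]
width: 0.0001
grasp_force: 0.5
clock: 4.25
ee_pos: [0.5546, -0.117, 0.2358]
eef_rot: [0.0, 0.704, 0.71, 0.0]
wrist_force: [0.5, -3.9, 0.2]
width: 0.0004
grasp_force: 2.0
[ 0.55457975 -0.11681906  0.23576595]
```

View pics/s1.png

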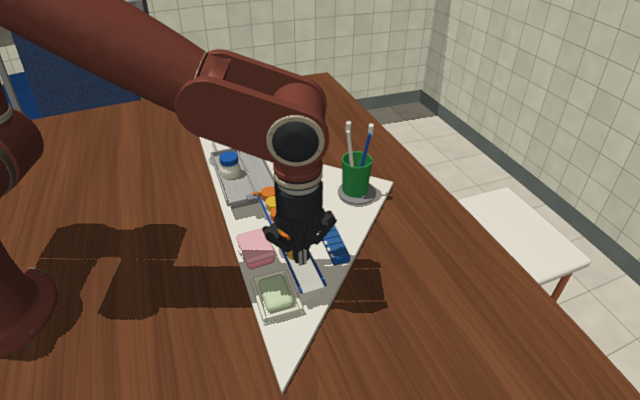

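View pics/sc1.png

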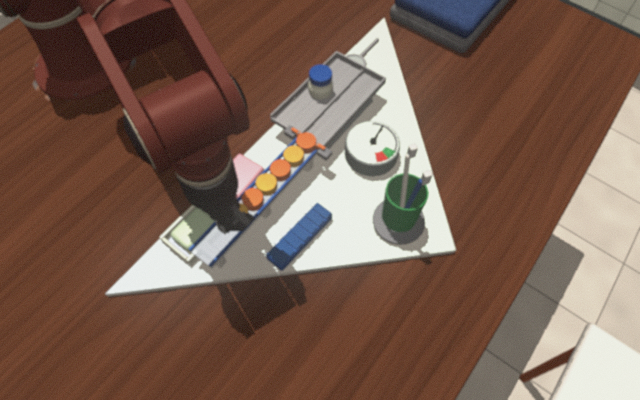

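The scene view shows the row, dial and jar clearly: tablet 1 is at (307,141), at the catch, and the jar is at (320,80).

```bash
cat > look.py <<'E'
from h import *
c=cap('scene'); I=c['color'].astype(int); H=hsv(c)
# pointer: darkest direction on the dial face, polar sampling about the hub
w0=np.array([.63925,.17795,.05]); best=None
th=np.arange(-.2,3.2,.02); r=np.linspace(.012,.036,15); a=0.145-(th-2.0)   # 2.0 <-> angle .142 (mean of both borders)
X=w0+np.stack([np.outer(np.cos(a),r),np.outer(np.sin(a),r),np.zeros((len(a),len(r)))],-1)
uv=proj(c,X.reshape(-1,3)).astype(np.float32); g=cv2.remap(c['color'].max(2),uv[:,:1],uv[:,1:],cv2.INTER_LINEAR).reshape(len(a),-1).mean(1)
k=g.min()+.35*(np.median(g)-g.min()); wt=np.clip(k-g,0,None); print('pointer %.2f  contrast %.0f/%.0f'%((wt*th).sum()/wt.sum(),g.min(),np.median(g)))
m=((H[...,1]>170)&(H[...,0]>4)&(H[...,0]<35)&(H[...,2]>90)).astype(np.uint8)
for nm,h0,h1 in [('orange',4,16),('yellow',17,35)]:
    q=m*((H[...,0]>=h0)&(H[...,0]<=h1)); q=cv2.morphologyEx(q.astype(np.uint8),cv2.MORPH_OPEN,np.ones((3,3)))
    q[:, :190]=0; q[:, 400:]=0
    for ce,A in blobs(c,q,70):
        p=ray(c,[ce],.070)[0]; print(nm,ce.round(0),A,'station y mm %.1f x %.1f'%((p[1]-.0985)*1e3,(p[0]-.553)*1e3))
o=ctrl.get_obs(); print(o['clock'],o['ee_pos'].round(4),o['wrist_force'].round(1))
E
python3 look.py
```

```text
pointer 0.46  contrast 134/236
4.4 [ 0.5546 -0.1168  0.2357] [ 0.8 -3.8  0.5]
```

```bash
python3 - <<'E'
import cv2
H=cv2.cvtColor(cv2.imread('pics/sc1.png'),cv2.COLOR_BGR2HSV)
for x,y in [(307,141),(294,155),(280,169),(266,184),(254,198)]: print(H[y,x])
E
sed -i 's/H\[...,1\]>170/H[...,1]>145/; s/blobs(c,q,70)/blobs(c,q,40)/' look.py; python3 look.py
```

```text
[ 11 167 228]
[ 22 147 233]
[ 11 161 229]
[ 23 153 230]
[ 12 163 229]
pointer 0.46  contrast 134/235
orange [305. 141.] 239 station y mm -5.9 x 0.1
orange [280. 168.] 269 station y mm -76.8 x 1.3
orange [253. 197.] 269 station y mm -147.2 x 3.2
yellow [293. 154.] 240 station y mm -41.0 x 1.2
yellow [266. 182.] 278 station y mm -113.1 x 1.3
4.45 [ 0.5546 -0.1168  0.2357] [ 0.1 -2.7  1.4]
```

```bash
python3 -m creep '[[[0.1,0,0,0],[0.2,0,0,0],[0.3,0,0,0],[0.4,0,0,0],[0.5,0,0,0],[0.6,0,0,0],[0.8,0,0,0],[1.0,0,0,0],[1.2,0,0,0],[1.4,0,0,0],[1.6,0,0,0],[1.8,0,0,0]]]'
python3 -m creep '[[[0.2,0,0,0],[0.4,0,0,0],[0.5,0,0,0],[0.6,0,0,0],[0.7,0,0,0],[0.8,0,0,0],[0.9,0,0,0],[1.0,0,0,0],[1.0,0,0,0]]]'
python3 look.py
```

```text
clock: 5.65
ee_pos: [0.5543, -0.0987, 0.2355]
eef_rot: [-0.0, 0.704, 0.71, -0.0]
wrist_force: [0.4, -1.0, -0.1]
width: -0.0001
grasp_force: 0.3
clock: 6.55
ee_pos: [0.5543, -0.0889, 0.2357]
eef_rot: [-0.0, 0.704, 0.71, 0.0]
wrist_force: [0.3, -0.1, 0.4]
width: -0.0003
grasp_force: 0.1
pointer 0.84  contrast 123/234
orange [326. 120.] 216 station y mm 52.5 x 2.0
orange [291. 157.] 267 station y mm -48.6 x 1.4
orange [264. 186.] 275 station y mm -120.2 x 2.6
yellow [303. 143.] 227 station y mm -13.0 x 0.5
yellow [277. 171.] 264 station y mm -84.5 x 1.5
6.6 [ 0.5543 -0.0889  0.2357] [-0.3  0.4  0.2]
```

```bash
python3 -m creep '[[[0.2,0,0,0],[0.3,0,0,0],[0.4,0,0,0],[0.5,0,0,0],[0.6,0,0,0],[0.7,0,0,0],[0.8,0,0,0],[0.9,0,0,0],[1.0,0,0,0],[1.1,0,0,0],[1.2,0,0,0],[1.3,0,0,0]]]'
python3 -m creep '[[[0.1,0,0,0],[0.3,0,0,0],[0.5,0,0,0],[0.7,0,0,0],[0.9,0,0,0],[1.1,0,0,0],[1.3,0,0,0],[1.5,0,0,0],[1.7,0,0,0],[1.9,0,0,0],[2.1,0,0,0],[2.3,0,0,0]]]'
python3 look.py
```

```text
clock: 7.8
ee_pos: [0.5542, -0.0757, 0.2357]
eef_rot: [-0.0, 0.704, 0.71, 0.0]
wrist_force: [-0.2, -1.5, 0.2]
width: 0.0002
grasp_force: 0.9
clock: 9.0
ee_pos: [0.554, -0.0528, 0.2356]
eef_rot: [-0.0, 0.704, 0.71, -0.0]
wrist_force: [0.4, -0.0, 0.3]
width: -0.0002
grasp_force: 0.4
pointer 1.17  contrast 119/233
orange [328. 119.] 219 station y mm 55.4 x 2.2
orange [303. 143.] 267 station y mm -12.4 x 0.6
orange [277. 171.] 289 station y mm -84.8 x 2.2
yellow [316. 132.] 223 station y mm 21.1 x 2.7
yellow [290. 157.] 256 station y mm -48.8 x 1.0
9.05 [ 0.5539 -0.0526  0.2356] [-0.5 -1.5 -0.3]
```

```bash
python3 -m creep '[[[0.2,0,0,0],[0.3,0,0,0],[0.4,0,0,0],[0.5,0,0,0],[0.6,0,0,0],[0.7,0,0,0],[0.8,0,0,0],[0.9,0,0,0],[1.0,0,0,0],[1.1,0,0,0],[1.2,0,0,0],[1.3,0,0,0]]]'
python3 look.py
python3 -m creep '[[[0.1,0,0,0],[0.3,0,0,0],[0.5,0,0,0],[0.7,0,0,0],[0.9,0,0,0],[1.1,0,0,0],[1.3,0,0,0],[1.5,0,0,0],[1.7,0,0,0],[1.9,0,0,0],[2.1,0,0,0],[2.3,0,0,0]]]'
python3 look.py
```

```text
clock: 10.25
ee_pos: [0.5539, -0.0402, 0.2358]
eef_rot: [0.0, 0.704, 0.71, -0.0]
wrist_force: [0.2, -5.1, -1.5]
width: -0.0002
grasp_force: 2.5
pointer 1.17  contrast 118/233
orange [332. 115.] 214 station y mm 67.6 x 2.2
orange [308. 139.] 258 station y mm -0.6 x 0.5
orange [283. 166.] 266 station y mm -71.8 x 2.6
yellow [320. 127.] 220 station y mm 33.5 x 2.8
yellow [295. 152.] 250 station y mm -36.5 x 1.1
10.3 [ 0.5539 -0.04    0.2358] [-0.  -3.8 -0.3]
clock: 11.5
ee_pos: [0.5537, -0.0168, 0.2356]
eef_rot: [-0.0, 0.704, 0.71, -0.0]
wrist_force: [-0.9, -0.9, -0.0]
width: 0.0002
grasp_force: 0.4
pointer 1.51  contrast 115/232
orange [339. 108.] 207 station y mm 90.7 x 2.8
orange [316. 132.] 239 station y mm 20.8 x 3.1
orange [292. 157.] 240 station y mm -47.1 x 2.7
yellow [328. 119.] 221 station y mm 56.2 x 3.0
yellow [303. 143.] 257 station y mm -12.5 x 0.1
11.55 [ 0.5536 -0.0166  0.2356] [-1.  -1.1 -0.3]
```

```bash
python3 -m creep '[[[0.2,0,0,0],[0.3,0,0,0],[0.4,0,0,0],[0.5,0,0,0],[0.6,0,0,0],[0.7,0,0,0],[0.8,0,0,0],[0.9,0,0,0],[1.0,0,0,0],[1.1,0,0,0],[1.2,0,0,0],[1.3,0,0,0]]]'
python3 -m creep '[[[0.1,0,0,0],[0.3,0,0,0],[0.5,0,0,0],[0.7,0,0,0],[0.9,0,0,0],[1.1,0,0,0],[1.3,0,0,0],[1.5,0,0,0],[1.7,0,0,0],[1.9,0,0,0],[2.1,0,0,0],[2.3,0,0,0]]]'
python3 look.py
python3 -m creep '[[[-0.2,0,0,0],[-0.5,0,0,0],[-0.8,0,0,0],[-0.8,0,0,0],[-0.8,0,0,0],[-0.8,0,0,0],[-0.8,0,0,0],[-0.8,0,0,0],[-0.8,0,0,0],[-0.8,0,0,0],[-0.8,0,0,0],[-0.8,0,0,0]]]'
python3 look.py; python3 - <<'E'
from h import *
s_=cap('scene')['color'][75:185,270:420]; cv2.imwrite('pics/dial4.png',cv2.resize(s_[:,:,::-1],None,fx=5,fy=5,interpolation=cv2.INTER_CUBIC))
E
```

```text
clock: 12.75
ee_pos: [0.5538, -0.0048, 0.236]
eef_rot: [0.001, 0.704, 0.71, -0.001]
wrist_force: [-0.5, -6.8, -0.3]
width: 0.0002
grasp_force: 2.7
clock: 13.95
ee_pos: [0.5534, 0.0191, 0.2357]
eef_rot: [0.0, 0.704, 0.71, -0.0]
wrist_force: [-0.2, -0.8, 0.2]
width: -0.0
grasp_force: 0.5
pointer 1.96  contrast 112/237
orange [351.  96.] 199 station y mm 125.5 x 3.6
orange [328. 120.] 238 station y mm 55.1 x 3.1
orange [306. 142.] 194 station y mm -8.5 x 2.9
yellow [340. 107.] 214 station y mm 91.4 x 3.2
yellow [316. 132.] 230 station y mm 20.4 x 3.4
14.0 [0.5533 0.0194 0.2357] [ 0.4 -0.1  1.4]
clock: 15.2
ee_pos: [0.5535, 0.011, 0.2357]
eef_rot: [0.0, 0.704, 0.71, 0.0]
wrist_force: [0.5, -1.1, -0.5]
width: 0.0
grasp_force: 0.0
pointer 2.05  contrast 115/237
orange [351.  96.] 198 station y mm 125.5 x 3.5
orange [328. 120.] 237 station y mm 55.3 x 2.9
orange [304. 143.] 267 station y mm -12.1 x 1.8
yellow [340. 107.] 214 station y mm 91.5 x 3.4
yellow [316. 132.] 232 station y mm 20.5 x 3.6
15.25 [0.5534 0.011  0.2357] [-0.3  0.   0.4]
```

View pics/dial4.png

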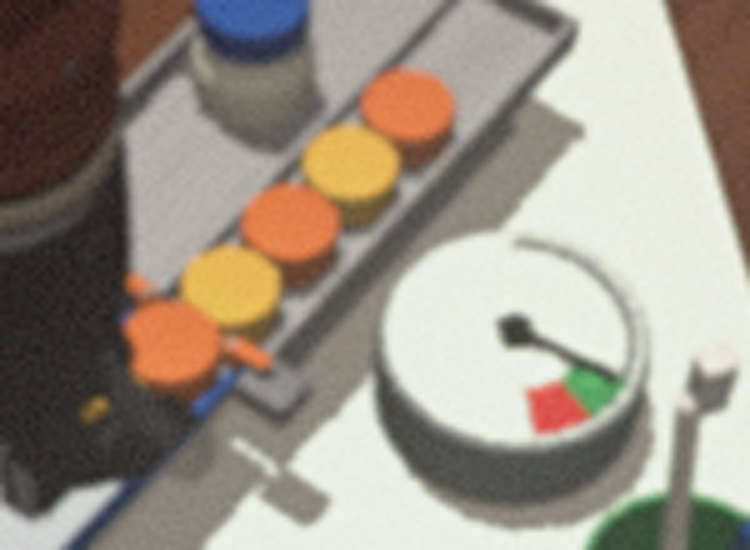

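The pointer tip, at about (615,378) in the crop, lies right at the start of the green field. I'll raise the arm and read the dial from overhead with the wrist camera.

```bash
python3 -m creep '[[[-0.5,0,-3,0],[-0.5,0,-7,0],[0,0,-11,0],[2,1,-15,0],[5,2,-17,0],[8,3,-17,0],[8,3,-17,0],[8,3,-17,0],[8,3,-17,0]]]'
python3 look.py | head -1; python3 - <<'E'
from h import *
c=cap('wrist'); save(c,'pics/w4.png'); u=proj(c,[.639,.178,.05])[0]; print(u)
x,y=u.astype(int); x0,y0=max(x-75,0),max(y-75,0); print(x0,y0)
cv2.imwrite('pics/w4d.png',cv2.resize(c['color'][y0:y+75,x0:x+75,::-1],None,fx=4,fy=4,interpolation=cv2.INTER_CUBIC))
E
```

```text
clock: 16.2
ee_pos: [0.5824, 0.0907, 0.4048]
eef_rot: [-0.0, 0.704, 0.71, -0.001]
wrist_force: [0.4, 0.6, -0.5]
width: 0.0001
grasp_force: 0.0
pointer 2.05  contrast 115/238
[391.0771485   65.74886151]
316 0
```

View pics/w4d.png

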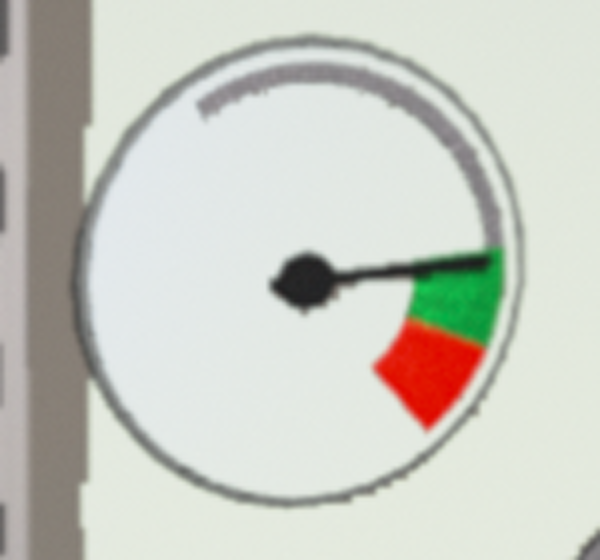

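```bash
cat > fine.py <<'E'
from h import *
c=cap('wrist'); S=10000 # rectified top view: 0.1 mm/px around dial, plane z=.05
N=1200; g=np.stack(np.meshgrid(np.arange(N),np.arange(N)),-1).reshape(-1,2)
X=np.c_[.639+(g[:,0]-600)/S,.178-(g[:,1]-600)/S,np.full(len(g),.05)]
uv=proj(c,X).astype(np.float32).reshape(N,N,2); I=cv2.remap(c['color'],uv[...,0],uv[...,1],cv2.INTER_LINEAR)
H=cv2.cvtColor(I,cv2.COLOR_RGB2HSV).astype(int); cc=np.hypot(*(np.indices((N,N))-600))
field=(H[...,1]>130)&(cc<520); gr=field&(H[...,0]>45)&(H[...,0]<85); rd=field&((H[...,0]<12)|(H[...,0]>170))
bl=(H[...,2]<75)&(cc<420); gy=(H[...,2]>90)&(H[...,2]<175)&(H[...,1]<60)&(cc<455)&(cc>300)
ys,xs=np.where(gy|gr); 
# centre: circle through outer boundary of coloured field (radius/arc)
cn=max(cv2.findContours((gr|rd).astype(np.uint8),cv2.RETR_EXTERNAL,cv2.CHAIN_APPROX_NONE)[0],key=len)[:,0].astype(float)
from scipy.optimize import least_squares
def res(p):
    d=np.hypot(cn[:,0]-p[0],cn[:,1]-p[1]); k=d>np.percentile(d,65)
    return np.where(d>(p[2]-15),np.clip(d-p[2],-15,15),0)
# grey arc centroid per direction -> circle
yy,xx=np.where(gy)
A=np.c_[2*xx,2*yy,np.ones(len(xx))]; q=np.linalg.lstsq(A,xx**2.+yy**2.,rcond=None)[0]; ctr=q[:2]
print('centre(arc)',ctr,'r',np.sqrt(q[2]+ctr@ctr),len(xx))
ang=lambda m,lo,hi:(lambda y,x:(np.arctan2(-(y-ctr[1]),x-ctr[0]))[(np.hypot(y-ctr[1],x-ctr[0])>lo)&(np.hypot(y-ctr[1],x-ctr[0])<hi)])(*np.where(m))
for nm,m in [('green',gr),('red',rd)]: a=ang(m,360,400); print(nm,np.percentile(a,[.3,99.7]).round(3))
ga=ang(gr,400,440); print('green outer',np.percentile(ga,[.3,99.7]).round(3)); a=ang(gy,330,440); print('arc',np.percentile(a,[.3,99.7]).round(3))
n,l,s,ce=cv2.connectedComponentsWithStats(bl.astype(np.uint8)); y,x=np.where(l==1+np.argmax(s[1:,4]))
hub=np.array([np.median(x),np.median(y)]); D=cv2.distanceTransform((l==l[y[0],x[0]]).astype(np.uint8),cv2.DIST_L2,5); hub=np.array(np.unravel_index(D.argmax(),D.shape))[::-1]
k=np.hypot(x-hub[0],y-hub[1])>110
vx,vy,_,_=cv2.fitLine(np.c_[x[k],y[k]].astype(np.float32),cv2.DIST_L2,0,.01,.01).ravel(); v=np.array([vx,vy])*np.sign(vx)
m=np.array([x[k].mean(),y[k].mean()])-hub
print('hub',hub,D.max(),'pointer angle line %.3f hub-mean %.3f'%(np.arctan2(-v[1],v[0]),np.arctan2(-m[1],m[0])))
cv2.imwrite('pics/rect.png',cv2.resize(I[:,:,::-1],(600,600)))
E
python3 fine.py
```

```text
centre(arc) [600.64433654 580.6509699 ] r 395.24756943445857 42946
green [-0.425 -0.044]
red [-0.905 -0.451]
green outer [-0.417  0.038]
arc [0.032 2.5  ]
hub [613 635] 49.73179 pointer angle line 0.113 hub-mean 0.116
```

View pics/rect.png

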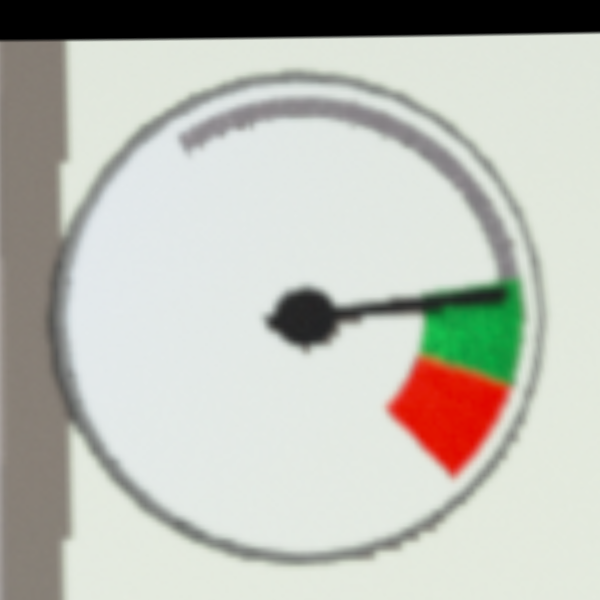

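```bash
python3 look.py; python3 -c "
from station import ctrl
print(ctrl.close_job())"
```

```text
pointer 2.05  contrast 115/238
orange [351.  96.] 197 station y mm 125.7 x 3.6
orange [328. 120.] 238 station y mm 55.4 x 3.1
orange [305. 141.] 172 station y mm -7.2 x -0.7
yellow [340. 107.] 216 station y mm 91.5 x 3.4
yellow [316. 132.] 227 station y mm 20.8 x 3.3
16.4 [0.5826 0.0905 0.4053] [ 0.3  0.3 -0.6]
the job is handed in; nothing more can be done
None
```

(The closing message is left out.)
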